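Bring round the drain-plug jar and hold the carousel

ROBOT

A 7-joint arm with a two-finger parallel gripper is mounted at the origin on the work surface. World frame = base frame: x ahead of the robot, y to its left, z up, the work surface at z = 0. Lengths are in m, angles in degrees, forces in N, time in s.
With the tool pointing down it reaches from about 0.4 to 0.875 m from the base axis. Payload 6.5 kg.
Tool frame: the origin (TCP) lies midway between the tips of the shut fingers; the grasp point (between the pads) lies 19 mm behind it; z points along the fingers, y is the direction in which the jaws open and shut (so a half turn about z gives the same grasp; the last joint's range is limited). The gripper opens to 88 mm and grips with 3 to 60 N. Pads are 18 mm wide; open, the fingers measure 123 mm over their backs; the gripper's body (75 mm by 187 mm) begins 45 mm behind the grasp point.
Start: joints at [59.404, 30.733, -0.252, 88.115, 0.149, 61.152, -4.079], TCP at [0.293, -0.58, 0.239] pointing down, gripper open.
Joint ranges: [-154.64, 154.64], [-21.42, 123.67], [-72.66, 72.17], [13.99, 137.28], [-74.86, 254.86], [10.95, 109.41], [-158.01, 158.01]. Speed limits (degrees/s): [136.94, 136.94, 180, 180, 180, 180, 180].

INTERFACE

Orientations are given as [roll, pitch, yaw] about the fixed x, y, z axes, in that order (R = Rz(yaw) Ry(pitch) Rx(roll)).
In Python, from plant import readout, capture, close_job gives the robot as it stands.
- The arm moves only by the tool drive_tool, never from a script. Its argument "motion" is a list of rows, each an object with "angular": the turn, a rotation vector about the tool's x, y, z in rad, a list of three; "slide": the shift along the tool's x, y, z in mm, a list of three; "claw": the closure, from -1 (fully open) to 1 (shut), so that 0 is half open. A call has 1 to 20 rows; each row shifts and turns the commanded pose from where the row before left it, along the tool's axes as they then stand; what a row does not reach is not made up. A row lasts 1/12 s, in which the tool goes at most 41.7 mm and 7.16 degrees, less where a joint would pass 70% of its speed; a pose out of reach is approached as far as the arm can. A call with a gripper value outside its range is refused whole. The fingers move at their own pace and stop on an object; "force" is the grip in N (left out, the last holds). Time passes only in rows, so rows that do not move let the fingers close. It gives the time, the measured TCP pose, the force and the opening at its end, in the units of the state.
- readout.state(): the state, without advancing time (a new reading comes with each control period).
- capture(name): name is "scene" or "top" or "wrist"; returns a dict with "image" (420x560x3 uint8, red, green, blue), "z_map" (420x560 float32, m along the optical axis (not along the pixel's ray), 0 where there is no reading), "mtx" (3x3 intrinsics, pixels), "k1" (the pictures are not rectified: a ray, as slopes to the right and down, at radius r is drawn at 1 + k1 r^2 times it, then the intrinsics apply), "R" (3x3) and "t" (3): a world point X has camera coordinates R X + t. Camera axes: x right, y down, z forward; pixel columns grow to the right and rows downward; lengths in m; the calibration is good to about 2 mm. A picture is of the moment at which its call begins.
- close_job(): hands the job in, once; it reports no verdict.
The state is a dict: "t": time; "joints": joint angles; "joint_velocities": joint speeds; "tau": joint torques, N m; "position": TCP position; "eef_rot": TCP orientation; "ft_force": force on the tool from outside, world axes, zero at the start; "moment": the same for the moment, N m; "gripper_width": opening from 0.0 (shut) to 1.0 (fully open).
Only numpy, scipy, OpenCV 4.12 (cv2) and the standard library are available. Lean on these libraries where they do the work, as an engineer would, in place of code of your own. Each camera call takes 0.05 s, during which the arm holds its last target.

TASK

Take the jar carousel lightly by the folded tin handle on its centre post and turn it until the jar with the drain plug on its lid faces the front, squarely behind the picking tray, then keep hold of the handle so the carousel stays still there while I unscrew the lid. The handle is thin and dents, so grip it gently; keep off the glass jars and leave the loose parts on the bench alone. Finish while still holding the handle: do not let go.

Things in the scene. Friction and masses are not known exactly. Their poses are not given: they have to be found in the camera images.
- carousel: Fixed foot of the carousel: grey steel plate 330 by 170 mm, 4 mm thick. Origin on the turning axis at bench height, z up. Its -x axis points to the carousel's front, where a shallow open picking tray (72 by 170 mm, rim 26 mm above the bench) is fixed, its middle 176 mm from the axis. The front looks roughly towards the robot, turned up to 35 degrees either way.
- turntable (a joint): Angle of the round turntable (260 mm across, bare sheet metal) about the vertical axis of the foot, in rad, growing anticlockwise seen from above; 0 (or any whole turn) when the drain-plug jar is exactly at the front. It runs freely both ways without end stops, has a little friction (about 0.03 N m) and stays where it is left.
- jars: Six equal glass jars, 52 mm across, lid tops 93 mm above the bench, in a ring 95 mm from the axis, 60 degrees apart, turning with the turntable. Each lid bears a fixed sample: drain plug (hexagon, threaded stub up), then anticlockwise from above primer dome, wing nut, lying spark plug, flat pulley, coil spring; tops to 129 mm. Origin on the axis at bench height; -x points at the drain-plug jar.
- drain_jar (a point): Middle of the top of the lid of the jar with the drain plug on it, 95 mm from the turning axis, 93 mm above the bench.
- handle: Handle on the centre post, turning with the turntable: upright blade of thin folded tin, 80 mm long, 14 mm thick, from 155 to 205 mm above the bench; post 22 mm across below it. Origin on the axis at its underside; x along its length (-x end over the drain-plug jar), y through its thickness. It dents above 60 N from both fingers together (30 N each); 10 N each is plenty to turn the carousel.
- grip (a point): Middle of the handle blade, on the turning axis, 188 mm above the bench (17 mm below the handle's top edge): the place to pinch it from above across its 14 mm thickness. Axes as the handle.
- primer: Loose blue plastic fuel primer, a domed bulb on a round flange 38 mm across, 24 mm high, with a short side spigot. Origin under its middle. Leave it alone.
- drain_plug: Loose brass drain plug standing on its hexagon head, 37 mm across, 36 mm high. Origin under its middle. Leave it alone.
- pulley: Loose steel pull pulley lying flat, 68 mm across, 22 mm high. Origin under its middle. Leave it alone.
- chute_tray: Fixed tin tray 160 by 130 mm, 24 mm high, with a sheet-metal parts chute 90 mm wide sloping down into it from its +y side; the chute's top end is 230 mm from the tray's middle and about 180 mm above the bench. Origin under the tray's middle.
- used_plug1: Used spark plug lying in the tin tray, 80 mm long, 21 mm across. Leave it alone.
- used_plug2: Another used spark plug lying in the tin tray. Leave it alone.
- used_plug3: The third used spark plug lying in the tin tray. Leave it alone.

How it is judged:
By the outcome, as a careful person would: the job done as asked, in the order asked, and still so for the second after the job is handed in, while the arm keeps its last pose, push and grip.
It also fails if it takes over 64 s, if anything falls off the work surface, if the arm or the gripper's body presses on something with over 40 N, if the wrist force passes 120 N, or if a joint passes its speed limit or range.

## Working session

There is one attempt and no reset: what is moved stays moved. The work goes in short steps, Python scripts to look and compute and a tool call to move; the robot and the scene stay as the last step left them, time stands still between calls to the robot, and variables do not carry over. Pictures are saved under pics/ and viewed, and the job is handed in when it is done.

Besides the shell and the picture viewer there is one more tool, called after "Call:" as name([rows], argument=value, ...), one row to a line, values as JSON. drive_tool: Moves the arm, as the interface text tells. Its arguments: {"type":"object","properties":{"motion":{"type":"array","items":{"type":"object","properties":{"angular":{"type":"array","items":{"type":"number"}},"slide":{"type":"array","items":{"type":"number"}},"claw":{"type":"number"}}}},"force":{"type":"number"}},"required":["motion"]}

```bash
mkdir -p pics; ls
python3 - <<'E'
from plant import readout, capture
import cv2, numpy as np
print(readout.state())
for n in ("scene","top","wrist"):
    c=capture(n); cv2.imwrite(f"pics/{n}0.png",c["image"][:,:,::-1]); np.savez(f"pics/{n}0.npz",**c)
    print(n,c["mtx"].tolist(),c["k1"],(-c["R"].T@c["t"]).round(3),c["R"][2].round(2))
E
```

```text
pics
{'t': 0.0, 'joints': array([59.40443701, 30.77690854, -0.25660431, 88.16982776,  0.14914931,
       61.15006398, -4.07903891]), 'joint_velocities': array([ 0.05810576,  0.04148089,  0.03281482, -0.08413913, -0.0293856 ,
       -0.02328814,  0.02839906]), 'tau': array([ 3.58980678e-04, -5.70986080e+01,  9.90860648e-01, -2.51599324e+01,
       -5.62455249e-02,  1.79671840e-02,  1.31888660e-04]), 'position': array([ 0.29283253, -0.57962837,  0.23785126]), 'eef_rot': array([-1.79903724e+02,  6.07698485e-03,  2.68091831e+01]), 'ft_force': array([ 0.14907381, -0.23348109, -0.59600466]), 'moment': array([-0.01689537, -0.03390927, -0.00123162]), 'gripper_width': 0.9977683732326929}
scene [[386.499306992312, 0.0, 280.8068447258333], [0.0, 386.499306992312, 209.29845770468518], [0.0, 0.0, 1.0]] -0.07135430644519025 [1.074 0.305 0.864] [-0.56 -0.32 -0.76]
top [[442.105168528348, 0.0, 284.6966609791056], [0.0, 442.105168528348, 213.65786992336336], [0.0, 0.0, 1.0]] 0.01133726822018084 [0.294 0.022 1.27 ] [ 0.21 -0.02 -0.98]
wrist [[347.1269507449504, 0.0, 287.3454007911559], [0.0, 347.1269507449504, 206.29262536684888], [0.0, 0.0, 1.0]] -0.06211153316098043 [ 0.367 -0.542  0.383] [-0.28 -0.14 -0.95]
```

View pics/scene0.png

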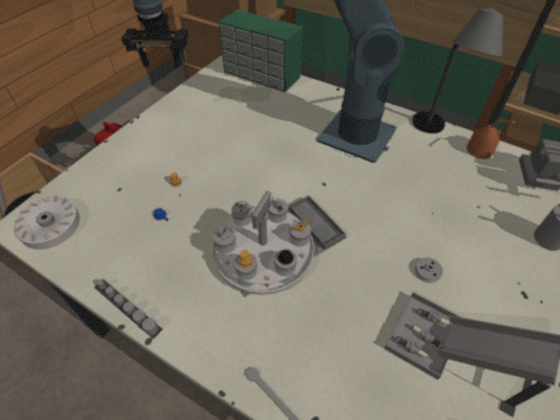

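View pics/top0.png

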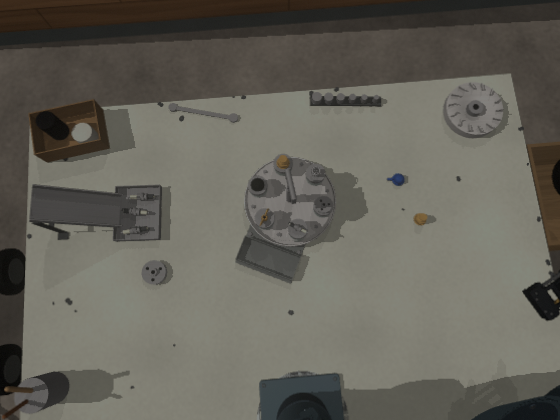

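View pics/wrist0.png

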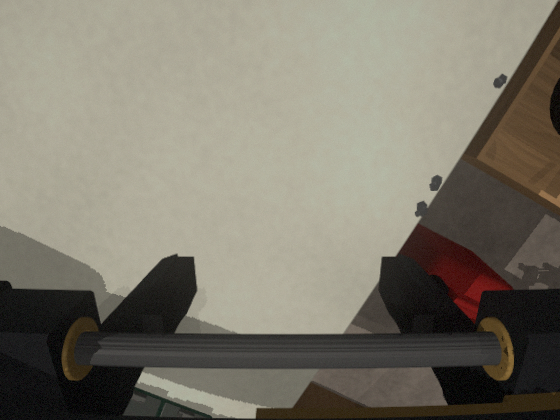

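Run:
```python
import cv2, numpy as np
a=np.load("pics/top0.npz"); im=a["image"][130:300,220:360,::-1]
cv2.imwrite("pics/top0z.png",cv2.resize(im,None,fx=3.5,fy=3.5,interpolation=cv2.INTER_CUBIC))
a=np.load("pics/scene0.npz"); im=a["image"][180:300,190:360,::-1]
cv2.imwrite("pics/scene0z.png",cv2.resize(im,None,fx=4.5,fy=4.5,interpolation=cv2.INTER_CUBIC))
```

```text
(no output)
```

View pics/top0z.png

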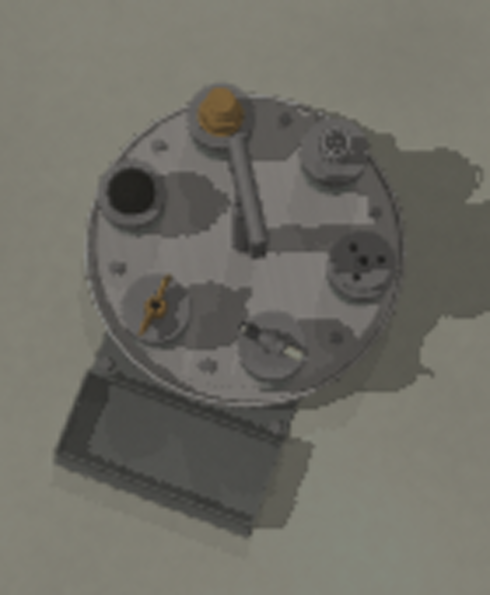

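View pics/scene0z.png

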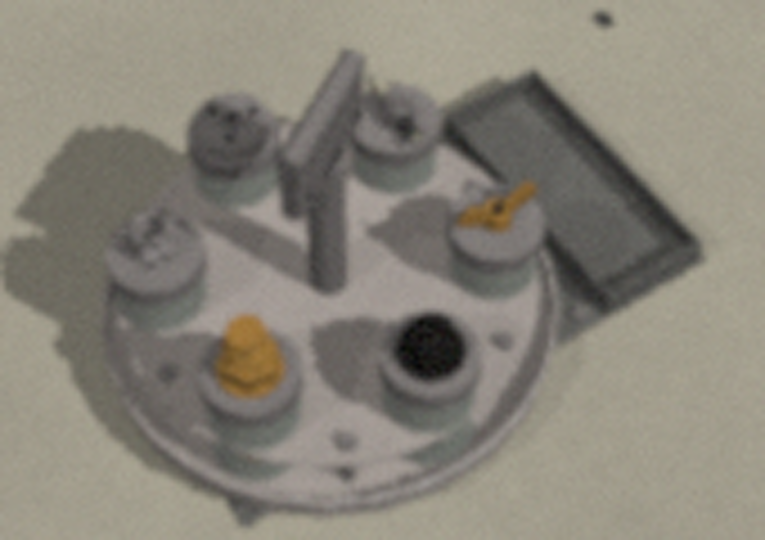

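```bash
cat > h.py <<'E'
import cv2, numpy as np
def load(f): return dict(np.load(f))
def cloud(c):
    z=c["z_map"].astype(float); H,W=z.shape
    u,v=np.meshgrid(np.arange(W),np.arange(H))
    k=float(c["k1"]); D=np.array([k,0,0,0,0])
    p=cv2.undistortPoints(np.stack([u,v],-1).reshape(-1,1,2).astype(float),c["mtx"],D).reshape(H,W,2)
    X=np.dstack([p*z[...,None],z])
    return (X-c["t"])@c["R"], p   # world
def ray2plane(c,uv,h):
    p=cv2.undistortPoints(np.array(uv,float).reshape(-1,1,2),c["mtx"],np.array([float(c["k1"]),0,0,0,0])).reshape(-1,2)
    d=np.c_[p,np.ones(len(p))]@c["R"]; o=-c["R"].T@c["t"]
    return o+d*((h-o[2])/d[:,2])[:,None]
def proj(c,X):
    X=np.atleast_2d(X)@c["R"].T+c["t"]
    return cv2.projectPoints(X,np.zeros(3),np.zeros(3),c["mtx"],np.array([float(c["k1"]),0,0,0,0]))[0].reshape(-1,2)
E
python3 - <<'E'
from h import *
for n in ("top","scene"):
    c=load(f"pics/{n}0.npz"); P,_=cloud(c); z=P[...,2]
    print(n,"table z",[np.median(z[(abs(P[...,0]-x)<.05)&(abs(P[...,1]-y)<.05)]).round(4) for x,y in((.45,.2),(.45,-.25),(.8,.2))])
    reg=(P[...,0]>.35)&(P[...,0]<.9)&(abs(P[...,1])<.25)&(c["z_map"]>0)
    m=reg&(z>.195)&(z<.215)
    Q=P[m]; print("handle",m.sum(),Q.mean(0).round(4)); 
    (cx,cy),(w,h),a=cv2.minAreaRect(Q[:,:2].astype(np.float32)); print(cx,cy,w,h,a)
    w,V=np.linalg.eigh(np.cov(Q[:,:2].T)); print("dir",np.degrees(np.arctan2(V[1,1],V[0,1])))
    hsv=cv2.cvtColor(c["image"],cv2.COLOR_RGB2HSV)
    m=reg&(hsv[...,1]>110)&(z>.08)&(hsv[...,2]>60)
    nl,L,st,ce=cv2.connectedComponentsWithStats(m.astype(np.uint8))
    for i in range(1,nl):
        if st[i,4]>8: q=P[L==i]; print("gold",st[i,4],ce[i].round(1),q.mean(0).round(4),q[:,2].max().round(4))
    # lid tops
    m=reg&(abs(z-.093)<.006)
    nl,L,st,ce=cv2.connectedComponentsWithStats(m.astype(np.uint8))
    for i in range(1,nl):
        if st[i,4]>25:
            q=P[L==i]; (x,y),r=cv2.minEnclosingCircle(q[:,:2].astype(np.float32)); print("lid",st[i,4],ce[i].round(),round(x,4),round(y,4),round(r,4))
    # table plate
    m=reg&(z>.008)&(z<.05)
    hist=np.histogram(z[m],bins=np.arange(.0,.05,.002))[0]; print(hist)
E
```

```text
top table z [np.float64(0.0005), np.float64(0.0007), np.float64(0.001)]
handle 175 [ 0.5938 -0.0209  0.2043]
0.5946487188339233 -0.021101180464029312 0.0789865180850029 0.013627110980451107 7.459031581878662
dir -172.5265037279153
gold 124 [282.6 161.9] [ 0.6839 -0.0092  0.1156] 0.1351
gold 30 [264.2 217. ] [0.5368 0.0534 0.1072] 0.1179
lid 166 [282. 163.] 0.6895 -0.0091 0.028
lid 224 [315. 173.] 0.6527 -0.0968 0.0279
lid 181 [257. 185.] 0.6318 0.0671 0.0279
lid 108 [322. 207.] 0.5582 -0.1086 0.0274
lid 259 [264. 218.] 0.5383 0.0542 0.0276
lid 98 [300. 223.] 0.5085 -0.0383 0.025
lid 135 [295. 233.] 0.4994 -0.032 0.0267
[  0   0   0   0 453 152  63 109 145 149  77  58  54  79  93 107 127  78
  26   7   0   2  15 118]
scene table z [np.float64(-0.0023), np.float64(-0.0023), np.float64(-0.0015)]
handle 182 [ 0.5974 -0.0179  0.2009]
0.5953859090805054 -0.019920367747545242 0.08292270451784134 0.01483206544071436 7.682684898376465
dir -172.69161152142388
gold 71 [300.  226.2] [0.5389 0.0572 0.1045] 0.1149
gold 188 [244.9 259.4] [ 0.6936 -0.0033  0.1117] 0.1307
lid 182 [278. 207.] 0.5015 -0.0303 0.0281
lid 132 [242. 212.] 0.5589 -0.1063 0.0277
lid 244 [300. 230.] 0.5384 0.0562 0.028
lid 239 [224. 238.] 0.6535 -0.0951 0.0287
lid 26 [262. 234.] 0.5989 -0.0168 0.0101
lid 227 [285. 261.] 0.6326 0.0682 0.0278
lid 235 [245. 265.] 0.6894 -0.0071 0.028
[  0   0   0   0  61  81 224 351 198 108 104 125  78  84 154 155  34  15
  10  10   7   6  44 497]
```

Run:
```python
from h import *
ax=np.array([.5950,-.0205])
for n in ("top","scene"):
    c=load(f"pics/{n}0.npz"); P,_=cloud(c); z=P[...,2]+(-.0007 if n=="top" else .002)
    d=P[...,:2]-ax; r=np.hypot(d[...,0],d[...,1]); 
    m=(c["z_map"]>0)&(r>.12)&(r<.27)&(d[...,0]<-.02)&(z>.004)&(z<.035)
    m&=(r>.136)
    print(n,np.histogram(z[m],bins=np.arange(.004,.036,.002))[0])
    m=m.astype(np.uint8); m=cv2.morphologyEx(m,cv2.MORPH_OPEN,np.ones((2,2),np.uint8))
    nl,L,st,ce=cv2.connectedComponentsWithStats(m); i=1+np.argmax(st[1:,4]); m=L==i
    print(st[i])
    for lo in (.004,.018):
        Q=P[m&(z>lo)][:,:2]
        (cx,cy),(w,h),a=cv2.minAreaRect(Q.astype(np.float32)); print(lo,cx,cy,w,h,a,"dir",np.degrees(np.arctan2(cy-ax[1],cx-ax[0])),"r",np.hypot(cx-ax[0],cy-ax[1]))
    vis=c["image"][:,:,::-1].copy(); vis[m]=(0,0,255)
    cv2.imwrite(f"pics/tray_{n}.png",cv2.resize(vis[150:310,190:370],None,fx=4,fy=3.7))
    # lids fit
```

```text
top [862 499 231  54  14  11  11   8  12  25  50  39  19   2   1]
[ 237  237   64   46 1114]
0.004 0.40130433440208435 0.0682496502995491 0.17442260682582855 0.15524053573608398 64.95801544189453 dir 155.38316526453858 r 0.21305987726390863
0.018 0.39883682131767273 0.06665036082267761 0.17042094469070435 0.1510189324617386 64.58560943603516 dir 156.04562722465099 r 0.21465129410808953
scene [436 372 123  45  52  39  47  53  47  53  76  45  10   0   0]
[ 289  197   58   55 1285]
0.004 0.6984129548072815 0.19715379178524017 0.7651522159576416 0.15819695591926575 27.724876403808594 dir 64.58639634254898 r 0.24097180810307567
0.018 0.6990458965301514 0.19603019952774048 0.765076756477356 0.155618816614151 27.724876403808594 dir 64.33504123758661 r 0.2402308803886088
```

Run:
```python
from h import *
ax=np.array([.5950,-.0205])
for n in ("top","scene"):
    c=load(f"pics/{n}0.npz"); P,_=cloud(c); z=P[...,2]+(-.0007 if n=="top" else .002)
    d=P[...,:2]-ax; r=np.hypot(d[...,0],d[...,1]); 
    base=(c["z_map"]>0)&(r>.134)&(r<.27)&(d[...,0]<-.02)&(z<.035)
    m=base&(z>.005)
    m2=cv2.morphologyEx(m.astype(np.uint8),cv2.MORPH_OPEN,np.ones((2,2),np.uint8))
    nl,L,st,ce=cv2.connectedComponentsWithStats(m2); i=1+np.argmax(st[1:,4]); m=(L==i)&m
    rim=m&(z>.020)
    for q in (m,rim):
        Q=P[q][:,:2]
        (cx,cy),(w,h),a=cv2.minAreaRect(Q.astype(np.float32)); print(n,len(Q),cx,cy,w,h,a,"dir",np.degrees(np.arctan2(cy-ax[1],cx-ax[0])),"r",np.hypot(cx-ax[0],cy-ax[1]))
    # outer/front long edge line fit: furthest rim points
    vis=c["image"][:,:,::-1].copy(); vis[rim]=(0,0,255)
    cv2.imwrite(f"pics/tray_{n}.png",cv2.resize(vis[170:300,220:360],None,fx=4.5,fy=4.5,interpolation=cv2.INTER_NEAREST))
```

```text
top 114 0.4640093147754669 0.11243603378534317 0.04046323150396347 0.07080447673797607 65.21952056884766 dir 134.57769245869227 r 0.18662944219541192
top 10 0.4625471532344818 0.11440102010965347 0.0194868016988039 0.07633767277002335 83.63825988769531 dir 134.4753542136854 r 0.18905565805580896
scene 806 0.4372347593307495 0.05745721980929375 0.1731366366147995 0.0781393051147461 66.11156463623047 dir 153.70444214279377 r 0.17597499618929122
scene 183 0.43729084730148315 0.05846641957759857 0.1704643964767456 0.07516825199127197 64.50627136230469 dir 153.4024519037562 r 0.17637423923518264
```

View pics/tray_top.png

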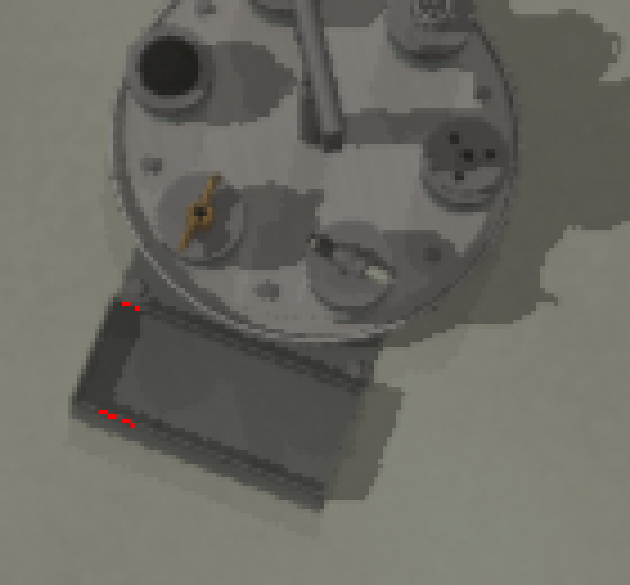

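View pics/tray_scene.png

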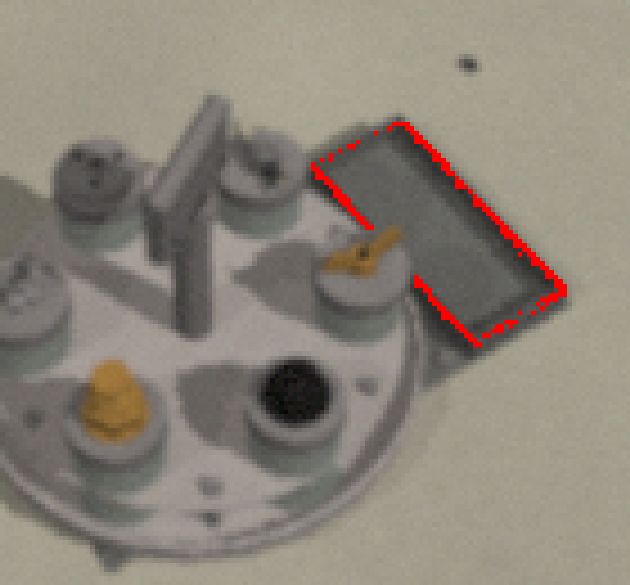

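Run:
```python
from h import *
ax0={"top":np.array([.5948,-.0210]),"scene":np.array([.5954,-.0199])}
def line(Q):
    vx,vy,x,y=cv2.fitLine(Q.astype(np.float32),cv2.DIST_HUBER,0,.001,.001).ravel(); a=np.degrees(np.arctan2(vy,vx))%180; return a
for n in ("top","scene"):
    c=load(f"pics/{n}0.npz"); P,_=cloud(c); z=P[...,2]+(-.0007 if n=="top" else .002)
    ax=ax0[n]; d=P[...,:2]-ax; t=np.radians(154.5); f=d@[np.cos(t),np.sin(t)]; s=d@[-np.sin(t),np.cos(t)]
    for zlo in (.014,.018):
      rim=(c["z_map"]>0)&(z>zlo)&(z<.035)&(abs(s)<.1)
      for nm,lo,hi in(("outer",.2,.222),("inner",.134,.15)):
        q=rim&(f>lo)&(f<hi); Q=P[q][:,:2]
        if len(Q)>5: print(n,zlo,nm,len(Q),"front dir",line(Q)+90,"f",f[q].mean().round(4),"s",s[q].min().round(4),s[q].max().round(4))
      q=rim&(f>.14)&(f<.213); print("s mid by ends",[np.round([s[q&(s>.07)].mean(),s[q&(s<-.07)].mean()],4)])
    # image based: dark tray mask on colour, ray to rim plane
    g=cv2.cvtColor(c["image"],cv2.COLOR_RGB2GRAY); 
# jars phase
L={"top":[(.6895,-.0091),(.6318,.0671),(.5383,.0542),(.5085-.0,-.035),(.5582,-.1086),(.6527,-.0968)],"scene":[(.6894,-.0071),(.6326,.0682),(.5384,.0562),(.5015,-.0303),(.5589,-.1063),(.6535,-.0951)]}
for n in L:
    p=np.array(L[n]); k=np.arange(6)*np.pi/3
    idx=[0,1,2,4,5] if n=="top" else range(6); idx=list(idx)
    A=[];b=[]
    for i in idx:
        A+= [[1,0,np.cos(k[i]),-np.sin(k[i])],[0,1,np.sin(k[i]),np.cos(k[i])]]; b+=list(p[i])
    x,res,*_=np.linalg.lstsq(np.array(A),np.array(b),rcond=None)
    print(n,"axis",x[:2].round(4),"r",np.hypot(x[2],x[3]).round(4),"drain dir",np.degrees(np.arctan2(x[3],x[2])),np.sqrt(res/len(b)))
```

```text
top 0.014 outer 67 front dir 154.05411 f 0.2095 s -0.0865 0.0835
top 0.014 inner 75 front dir 154.61865 f 0.1408 s -0.0868 0.0836
s mid by ends [array([ 0.0802, -0.0832])]
top 0.018 outer 58 front dir 153.95145 f 0.2095 s -0.0865 0.0835
top 0.018 inner 65 front dir 154.6094 f 0.1408 s -0.0868 0.0836
s mid by ends [array([ 0.0806, -0.0832])]
scene 0.014 outer 166 front dir 154.26752 f 0.2104 s -0.0871 0.0839
scene 0.014 inner 121 front dir 154.41537 f 0.1414 s -0.0869 0.0855
s mid by ends [array([ 0.0815, -0.0832])]
scene 0.018 outer 123 front dir 154.12253 f 0.2103 s -0.0871 0.0839
scene 0.018 inner 93 front dir 154.1883 f 0.1415 s -0.0869 0.0855
s mid by ends [array([ 0.0817, -0.0838])]
top axis [ 0.5953 -0.021 ] r 0.095 drain dir 7.21012434594071 [0.00029501]
scene axis [ 0.5957 -0.0191] r 0.0948 drain dir 7.134717561354645 [0.00030826]
```

Call:
drive_tool([
  {"angular": [0,0,0.085],"slide": [0,0,-20],"claw": -1},
  {"angular": [0,0,0.085],"slide": [0,0,-25],"claw": -1},
  {"angular": [0,0,0.085],"slide": [0,0,-25],"claw": -1},
  {"angular": [0,0,0.085],"slide": [0,0,-20],"claw": -1},
  {"angular": [0,0,0],"slide": [0,0,0],"claw": -1},
], force=10)

```text
t: 0.57
position: [0.2941, -0.5819, 0.3333]
eef_rot: [179.6, -0.2, 7.1]
ft_force: [0.2, 0.3, 0.8]
gripper_width: 1.004
```

Call:
drive_tool([
  {"slide": [10,-14,0],"claw": -1},
  {"slide": [19.5,-27.2,0],"claw": -1},
  {"slide": [19.5,-27.2,0],"claw": -1},
  {"slide": [19.5,-27.2,0],"claw": -1},
  {"slide": [19.5,-27.2,0],"claw": -1},
  {"slide": [19.5,-27.2,0],"claw": -1},
  {"slide": [19.5,-27.2,0],"claw": -1},
  {"slide": [19.5,-27.2,0],"claw": -1},
  {"slide": [19.5,-27.2,0],"claw": -1},
  {"slide": [19.5,-27.2,0],"claw": -1},
  {"slide": [19.5,-27.2,0],"claw": -1},
  {"slide": [19.5,-27.2,0],"claw": -1},
  {"slide": [19.5,-27.2,0],"claw": -1},
  {"slide": [19.5,-27.2,0],"claw": -1},
  {"slide": [19.5,-27.2,0],"claw": -1},
  {"slide": [19.5,-27.2,0],"claw": -1},
  {"slide": [19.5,-27.2,0],"claw": -1},
  {"slide": [19.5,-27.2,0],"claw": -1},
  {"slide": [19.5,-27.2,0],"claw": -1},
  {"slide": [9.3,-14,0],"claw": -1},
])

```text
schema error: expected keys angular, slide, claw
```

Call:
drive_tool([
  {"slide": [0,0,0],"claw": -1},
  {"slide": [0,0,0],"claw": -1},
  {"slide": [0,0,0],"claw": -1},
])

```text
schema error: expected keys angular, slide, claw
```

Run:
```python
from plant import readout, capture
import cv2, numpy as np
s=readout.state(); print(s["position"],s["eef_rot"],s["joints"].round(2),s["ft_force"])
for n in ("wrist","top"):
    c=capture(n); cv2.imwrite(f"pics/{n}1.png",c["image"][:,:,::-1]); np.savez(f"pics/{n}1.npz",**c)
```

```text
[ 0.29405093 -0.58189279  0.33329008] [ 1.79624543e+02 -1.53930472e-01  7.09721498e+00] [ 56.21  26.37   4.44  81.97  -2.08  71.33 -22.06] [0.21393982 0.2904398  0.79067877]
```

View pics/wrist1.png

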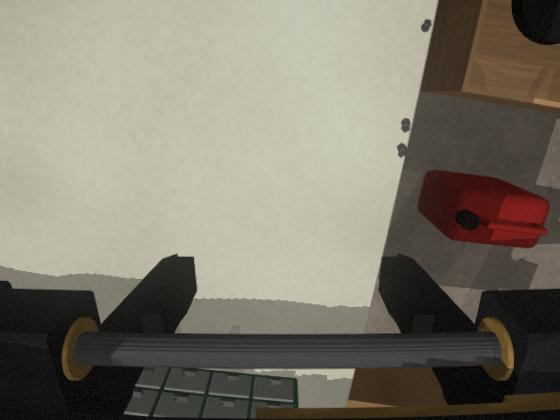

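Call:
drive_tool([
  {"angular": [0,0,0],"slide": [10,-14,0],"claw": -1},
  {"angular": [0,0,0],"slide": [19.5,-27.2,0],"claw": -1},
  {"angular": [0,0,0],"slide": [19.5,-27.2,0],"claw": -1},
  {"angular": [0,0,0],"slide": [19.5,-27.2,0],"claw": -1},
  {"angular": [0,0,0],"slide": [19.5,-27.2,0],"claw": -1},
  {"angular": [0,0,0],"slide": [19.5,-27.2,0],"claw": -1},
  {"angular": [0,0,0],"slide": [19.5,-27.2,0],"claw": -1},
  {"angular": [0,0,0],"slide": [19.5,-27.2,0],"claw": -1},
  {"angular": [0,0,0],"slide": [19.5,-27.2,0],"claw": -1},
  {"angular": [0,0,0],"slide": [19.5,-27.2,0],"claw": -1},
  {"angular": [0,0,0],"slide": [19.5,-27.2,0],"claw": -1},
  {"angular": [0,0,0],"slide": [19.5,-27.2,0],"claw": -1},
  {"angular": [0,0,0],"slide": [19.5,-27.2,0],"claw": -1},
  {"angular": [0,0,0],"slide": [19.5,-27.2,0],"claw": -1},
  {"angular": [0,0,0],"slide": [19.5,-27.2,0],"claw": -1},
  {"angular": [0,0,0],"slide": [19.5,-27.2,0],"claw": -1},
  {"angular": [0,0,0],"slide": [19.5,-27.2,0],"claw": -1},
  {"angular": [0,0,0],"slide": [19.5,-27.2,0],"claw": -1},
  {"angular": [0,0,0],"slide": [19.5,-27.2,0],"claw": -1},
  {"angular": [0,0,0],"slide": [9.3,-14,0],"claw": -1},
])

```text
t: 2.33
position: [0.5946, -0.0146, 0.3266]
eef_rot: [-179.8, 0.1, 7.7]
ft_force: [-0.2, -0.3, 0.5]
gripper_width: 1.005
```

Call:
drive_tool([
  {"angular": [0,0,0],"slide": [0,0,0],"claw": -1},
  {"angular": [0,0,0],"slide": [0,0,0],"claw": -1},
  {"angular": [0,0,0],"slide": [0,0,0],"claw": -1},
])

```text
t: 2.58
position: [0.5935, -0.0211, 0.3275]
eef_rot: [180.0, 0.1, 7.3]
ft_force: [-0.5, 0.4, 0.3]
gripper_width: 1.002
```

Run:
```python
from plant import readout, capture
import cv2, numpy as np
s=readout.state(); print(s["position"],s["eef_rot"],s["joints"].round(2),s["ft_force"])
for n in ("wrist","scene"):
    c=capture(n); cv2.imwrite(f"pics/{n}1.png",c["image"][:,:,::-1]); np.savez(f"pics/{n}1.npz",**c)
```

```text
[ 0.59346835 -0.02113723  0.32751585] [1.79960483e+02 1.40794998e-01 7.28021296e+00] [  7.04  21.34 -12.51  90.37   4.89  68.96 -89.13] [-0.51025377  0.41329437  0.26370124]
```

View pics/wrist1.png

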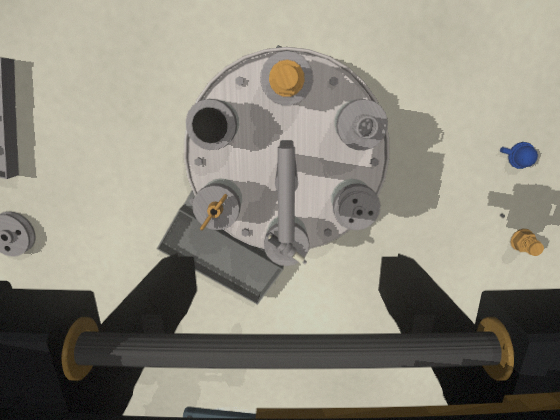

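View pics/scene1.png

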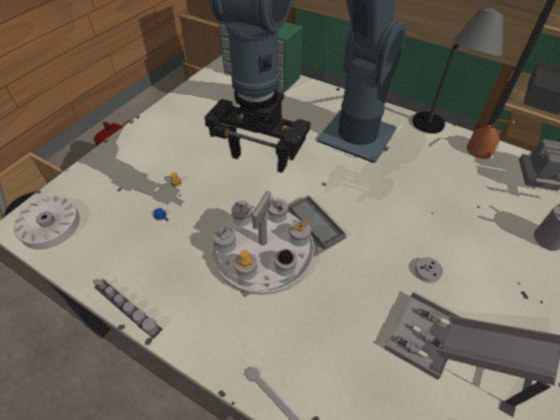

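Run:
```python
from h import *
c=load("pics/wrist1.npz"); P,_=cloud(c); z=P[...,2]
ok=(c["z_map"]>0)
print("bench",np.median(z[ok&(abs(P[...,0]-.75)<.03)&(abs(P[...,1]+.2)<.03)]))
m=ok&(abs(z-.205)<.005)&(np.hypot(P[...,0]-.595,P[...,1]+.02)<.06); Q=P[m]
print("handle",cv2.minAreaRect(Q[:,:2].astype(np.float32)),Q[:,2].mean())
w,V=np.linalg.eigh(np.cov(Q[:,:2].T)); print(np.degrees(np.arctan2(V[1,1],V[0,1])))
m=ok&(abs(z-.093)<.005)&(np.hypot(P[...,0]-.595,P[...,1]+.02)<.14)
nl,L,st,ce=cv2.connectedComponentsWithStats(m.astype(np.uint8))
for i in range(1,nl):
    if st[i,4]>60:
        q=P[L==i]; (x,y),r=cv2.minEnclosingCircle(q[:,:2].astype(np.float32)); print("lid",st[i,4],ce[i].round(),round(x,4),round(y,4),round(r,4))
ax=np.array([.5953,-.0203]); d=P[...,:2]-ax; t=np.radians(154.2); f=d@[np.cos(t),np.sin(t)]; s=d@[-np.sin(t),np.cos(t)]
for nm,lo,hi in(("outer",.2,.222),("inner",.134,.15)):
    q=ok&(z>.018)&(z<.035)&(abs(s)<.1)&(f>lo)&(f<hi); Q=P[q][:,:2]
    vx,vy,x,y=cv2.fitLine(Q.astype(np.float32),cv2.DIST_HUBER,0,.001,.001).ravel(); print(nm,len(Q),np.degrees(np.arctan2(vy,vx))%180+90,f[q].mean(),s[q].min(),s[q].max())
```

```text
bench -0.001128660886787285
handle ((0.593259871006012, -0.01958177238702774), (0.08062393218278885, 0.013312313705682755), 6.78851842880249) 0.20311268925584533
-172.94616000191607
lid 1455 [286.  78.] 0.6876 -0.0076 0.0276
lid 1245 [211. 123.] 0.63 0.0679 0.0275
lid 1516 [361. 124.] 0.651 -0.0945 0.0277
lid 173 [365. 126.] 0.6502 -0.0972 0.0089
lid 1414 [216. 207.] 0.5357 0.0564 0.0279
lid 513 [353. 200.] 0.5564 -0.1064 0.0277
lid 348 [301. 242.] 0.5058 -0.0466 0.0213
lid 411 [277. 254.] 0.4932 -0.0271 0.026
outer 378 154.04767 0.21179079917123392 -0.0853782967293229 0.08457555358241661
inner 361 154.34192 0.14304212346193443 -0.08432444816511106 0.08547223817689979
```

Call:
drive_tool([
  {"angular": [0,0,0],"slide": [1.3,-0.8,8],"claw": -1},
  {"angular": [0,0,0],"slide": [0,0,15],"claw": -1},
  {"angular": [0,0,0],"slide": [0,0,15],"claw": -1},
  {"angular": [0,0,0],"slide": [0,0,15],"claw": -1},
  {"angular": [0,0,0],"slide": [0,0,15],"claw": -1},
  {"angular": [0,0,0],"slide": [0,0,15],"claw": -1},
  {"angular": [0,0,0],"slide": [0,0,15],"claw": -1},
  {"angular": [0,0,0],"slide": [0,0,15],"claw": -1},
  {"angular": [0,0,0],"slide": [0,0,15],"claw": -1},
  {"angular": [0,0,0],"slide": [0,0,12],"claw": -1},
  {"angular": [0,0,0],"slide": [0,0,10],"claw": -1},
  {"angular": [0,0,0],"slide": [0,0,8],"claw": -1},
  {"angular": [0,0,0],"slide": [0,0,0],"claw": -1},
  {"angular": [0,0,0],"slide": [0,0,0],"claw": -1},
  {"angular": [0,0,0],"slide": [0,0,0],"claw": -1},
])

```text
t: 3.93
position: [0.5961, -0.0186, 0.1714]
eef_rot: [180.0, -0.1, 7.3]
ft_force: [0.0, 0.1, 0.8]
gripper_width: 0.994
```

Run:
```python
from plant import readout, capture
import cv2, numpy as np
s=readout.state(); print(s["position"],s["eef_rot"],s["joints"].round(2),s["ft_force"])
for n in ("wrist","scene"):
    c=capture(n); cv2.imwrite(f"pics/{n}2.png",c["image"][:,:,::-1]); np.savez(f"pics/{n}2.npz",**c)
```

```text
[ 0.59612137 -0.0186105   0.17137616] [ 1.79992515e+02 -6.95658886e-02  7.32106731e+00] [  6.12  30.54 -11.73  99.35   7.66  50.82 -91.55] [0.0252467  0.07417793 0.77207183]
```

View pics/wrist2.png

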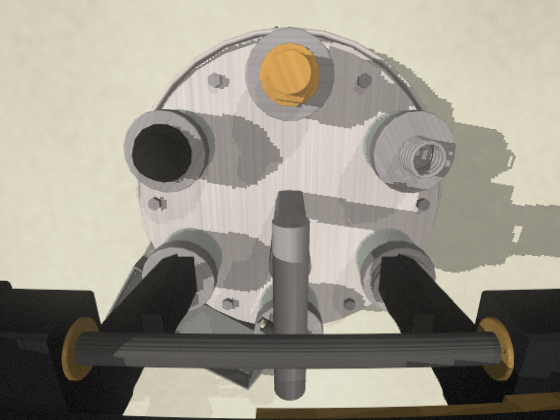

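View pics/scene2.png

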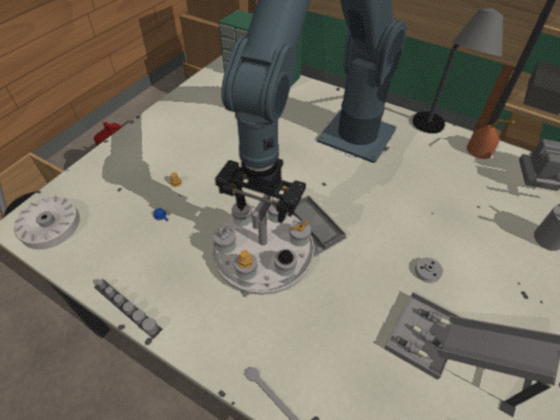

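Call:
drive_tool([
  {"angular": [0,0,0],"slide": [-0.8,1.0,2.0],"claw": -1},
  {"angular": [0,0,0],"slide": [0,0,0],"claw": 0.4},
  {"angular": [0,0,0],"slide": [0,0,0],"claw": 0.6},
  {"angular": [0,0,0],"slide": [0,0,0],"claw": 0.65},
  {"angular": [0,0,0],"slide": [0,0,0],"claw": 0.65},
  {"angular": [0,0,0],"slide": [0,0,0],"claw": 0.65},
  {"angular": [0,0,0],"slide": [0,0,0],"claw": 0.65},
  {"angular": [0,0,0],"slide": [0,0,0],"claw": 0.65},
  {"angular": [0,0,0],"slide": [0,0,0],"claw": 0.65},
], force=8)

```text
t: 4.78
position: [0.5949, -0.0197, 0.1687]
eef_rot: [-180.0, 0.0, 7.3]
ft_force: [0.6, -0.2, 0.2]
gripper_width: 0.421
```

Run:
```python
from plant import readout, capture
import cv2, numpy as np
s=readout.state(); print(s["t"],s["position"],s["eef_rot"],s["ft_force"],s["moment"],s["gripper_width"])
c=capture("wrist"); cv2.imwrite("pics/wrist3.png",c["image"][:,:,::-1])
```

```text
4.7833 [ 0.59490417 -0.01968307  0.16867728] [-1.79999971e+02  2.36292591e-03  7.32648881e+00] [ 0.57474311 -0.16218004  0.19769832] [ 0.02122027 -0.04139702 -0.06408366] 0.4206132796547554
```

View pics/wrist3.png

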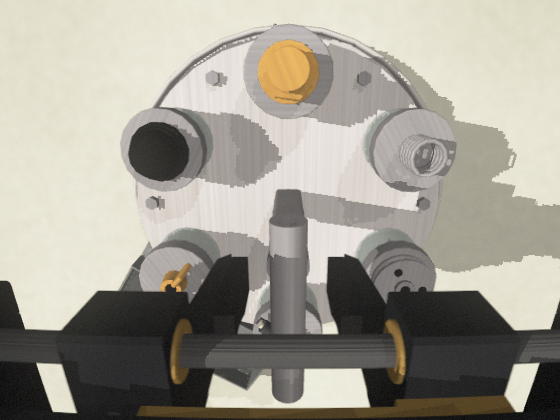

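Call:
drive_tool([
  {"angular": [0,0,0],"slide": [0,0,0],"claw": 0.65},
  {"angular": [0,0,0],"slide": [0,0,0],"claw": 0.65},
  {"angular": [0,0,0],"slide": [0,0,0],"claw": 0.65},
  {"angular": [0,0,0],"slide": [0,0,0],"claw": 0.65},
  {"angular": [0,0,0],"slide": [0,0,0],"claw": 0.65},
  {"angular": [0,0,0],"slide": [0,0,0],"claw": 0.65},
  {"angular": [0,0,0],"slide": [0,0,0],"claw": 0.7},
  {"angular": [0,0,0],"slide": [0,0,0],"claw": 0.8},
  {"angular": [0,0,0],"slide": [0,0,0],"claw": 1.0},
  {"angular": [0,0,0],"slide": [0,0,0],"claw": 1.0},
  {"angular": [0,0,0],"slide": [0,0,0],"claw": 1.0},
], force=8)

```text
t: 5.75
position: [0.595, -0.0198, 0.1687]
eef_rot: [180.0, -0.0, 7.3]
ft_force: [-0.0, -0.3, -0.1]
gripper_width: 0.155
```

Run:
```python
from plant import readout, capture
s=readout.state(); print(s["t"],s["position"],s["eef_rot"],s["ft_force"],s["moment"],s["gripper_width"])
```

```text
5.75 [ 0.59495638 -0.01982729  0.16871686] [ 1.79993273e+02 -2.81393151e-03  7.31758801e+00] [-0.02162637 -0.30484208 -0.14838616] [-0.07640546 -0.0322879  -0.02732259] 0.1549422132322599
```

Call:
drive_tool([
  {"angular": [0,0,0],"slide": [0,0,0],"claw": 1},
  {"angular": [0,0,-0.01],"slide": [0,0,0],"claw": 1},
  {"angular": [0,0,-0.02],"slide": [0,0,0],"claw": 1},
  {"angular": [0,0,-0.03],"slide": [0,0,0],"claw": 1},
  {"angular": [0,0,-0.04],"slide": [0,0,0],"claw": 1},
  {"angular": [0,0,-0.04],"slide": [0,0,0],"claw": 1},
  {"angular": [0,0,-0.04],"slide": [0,0,0],"claw": 1},
  {"angular": [0,0,-0.04],"slide": [0,0,0],"claw": 1},
  {"angular": [0,0,-0.04],"slide": [0,0,0],"claw": 1},
  {"angular": [0,0,-0.04],"slide": [0,0,0],"claw": 1},
  {"angular": [0,0,-0.03],"slide": [0,0,0],"claw": 1},
  {"angular": [0,0,-0.02],"slide": [0,0,0],"claw": 1},
  {"angular": [0,0,-0.01],"slide": [0,0,0],"claw": 1},
  {"angular": [0,0,0],"slide": [0,0,0],"claw": 1},
  {"angular": [0,0,0],"slide": [0,0,0],"claw": 1},
], force=10)

```text
t: 7.0
position: [0.5947, -0.0193, 0.1687]
eef_rot: [-180.0, 0.0, 28.0]
ft_force: [-2.1, 1.2, 0.9]
gripper_width: 0.159
```

Run:
```python
from plant import readout, capture
import cv2, numpy as np
s=readout.state(); print(s["t"],s["position"],s["eef_rot"],s["joints"].round(1),s["ft_force"],s["moment"],s["gripper_width"])
c=capture("wrist"); cv2.imwrite("pics/wrist4.png",c["image"][:,:,::-1])
```

```text
7.0 [ 0.59474218 -0.01930116  0.16868306] [-1.79969755e+02  6.66264652e-03  2.79547441e+01] [  9.8  31.2 -16.6  99.3  10.9  51.1 -73.5] [-2.06581497  1.16576422  0.88002756] [0.25157134 0.20335809 0.0340926 ] 0.1588280388591349
```

View pics/wrist4.png

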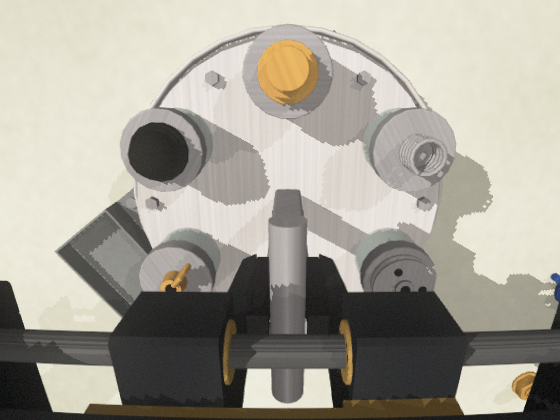

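Call:
drive_tool([
  {"angular": [0,0,-0.02],"slide": [0,0,0],"claw": 1},
  {"angular": [0,0,-0.04],"slide": [0,0,0],"claw": 1},
  {"angular": [0,0,-0.05],"slide": [0,0,0],"claw": 1},
  {"angular": [0,0,-0.05],"slide": [0,0,0],"claw": 1},
  {"angular": [0,0,-0.05],"slide": [0,0,0],"claw": 1},
  {"angular": [0,0,-0.05],"slide": [0,0,0],"claw": 1},
  {"angular": [0,0,-0.05],"slide": [0,0,0],"claw": 1},
  {"angular": [0,0,-0.05],"slide": [0,0,0],"claw": 1},
  {"angular": [0,0,-0.05],"slide": [0,0,0],"claw": 1},
  {"angular": [0,0,-0.05],"slide": [0,0,0],"claw": 1},
  {"angular": [0,0,-0.05],"slide": [0,0,0],"claw": 1},
  {"angular": [0,0,-0.05],"slide": [0,0,0],"claw": 1},
  {"angular": [0,0,-0.05],"slide": [0,0,0],"claw": 1},
  {"angular": [0,0,-0.05],"slide": [0,0,0],"claw": 1},
  {"angular": [0,0,-0.05],"slide": [0,0,0],"claw": 1},
  {"angular": [0,0,-0.04],"slide": [0,0,0],"claw": 1},
  {"angular": [0,0,-0.03],"slide": [0,0,0],"claw": 1},
  {"angular": [0,0,-0.01],"slide": [0,0,0],"claw": 1},
  {"angular": [0,0,0],"slide": [0,0,0],"claw": 1},
  {"angular": [0,0,0],"slide": [0,0,0],"claw": 1},
])

```text
t: 8.72
position: [0.5939, -0.0186, 0.1687]
eef_rot: [-179.9, -0.0, 73.3]
ft_force: [-4.0, 3.0, 3.7]
gripper_width: 0.163
```

Run:
```python
from plant import readout, capture
s=readout.state(); print(s["t"],s["position"],s["eef_rot"],s["joints"].round(1),s["ft_force"],s["moment"],s["gripper_width"])
```

```text
8.7167 [ 0.59387059 -0.01858602  0.16868403] [-1.79868697e+02 -1.89885279e-02  7.33111802e+01] [ 17.3  32.8 -27.3  98.9  18.1  52.8 -34. ] [-4.03554218  3.00828777  3.65916099] [0.60669798 0.80697307 0.06753371] 0.16301125838084335
```

Call:
drive_tool([
  {"angular": [0,0,0],"slide": [0.3,-0.7,0],"claw": 1},
  {"angular": [0,0,0],"slide": [0.3,-0.7,0],"claw": 1},
  {"angular": [0,0,0],"slide": [0,0,0],"claw": 1},
  {"angular": [0,0,0],"slide": [0,0,0],"claw": 1},
])

```text
t: 9.05
position: [0.5939, -0.0186, 0.1687]
eef_rot: [180.0, -0.0, 73.2]
ft_force: [-0.3, 2.3, -0.3]
gripper_width: 0.16
```

Run:
```python
from plant import readout, capture
s=readout.state(); print(s["t"],s["position"],s["eef_rot"],s["joints"].round(1),s["ft_force"],s["moment"],s["gripper_width"])
```

```text
9.05 [ 0.59388331 -0.01856403  0.16871584] [ 1.79987947e+02 -1.65342583e-02  7.32322614e+01] [ 17.3  32.8 -27.2  99.   18.1  52.6 -34.1] [-0.34470229  2.32114132 -0.25474507] [0.40067232 0.06784921 0.04489924] 0.1599020657889751
```

Call:
drive_tool([
  {"angular": [0,0,-0.02],"slide": [0.6,-0.2,0],"claw": 1},
  {"angular": [0,0,-0.04],"slide": [0,0,0],"claw": 1},
  {"angular": [0,0,-0.05],"slide": [0,0,0],"claw": 1},
  {"angular": [0,0,-0.05],"slide": [0,0,0],"claw": 1},
  {"angular": [0,0,-0.05],"slide": [0,0,0],"claw": 1},
  {"angular": [0,0,-0.05],"slide": [0,0,0],"claw": 1},
  {"angular": [0,0,-0.05],"slide": [0,0,0],"claw": 1},
  {"angular": [0,0,-0.05],"slide": [0,0,0],"claw": 1},
  {"angular": [0,0,-0.05],"slide": [0,0,0],"claw": 1},
  {"angular": [0,0,-0.05],"slide": [0,0,0],"claw": 1},
  {"angular": [0,0,-0.05],"slide": [0,0,0],"claw": 1},
  {"angular": [0,0,-0.05],"slide": [0,0,0],"claw": 1},
  {"angular": [0,0,-0.05],"slide": [0,0,0],"claw": 1},
  {"angular": [0,0,-0.05],"slide": [0,0,0],"claw": 1},
  {"angular": [0,0,-0.05],"slide": [0,0,0],"claw": 1},
  {"angular": [0,0,-0.04],"slide": [0,0,0],"claw": 1},
  {"angular": [0,0,-0.02],"slide": [0,0,0],"claw": 1},
  {"angular": [0,0,0],"slide": [0,0,0],"claw": 1},
  {"angular": [0,0,0],"slide": [0,0,0],"claw": 1},
])

```text
t: 10.63
position: [0.5928, -0.0186, 0.1687]
eef_rot: [-179.9, -0.0, 117.4]
ft_force: [-5.3, 0.9, 6.2]
gripper_width: 0.155
```

Run:
```python
from plant import readout, capture
s=readout.state(); print(s["t"],s["position"],s["eef_rot"],s["joints"].round(1),s["ft_force"],s["moment"],s["gripper_width"])
```

```text
10.6333 [ 0.59276009 -0.01864617  0.16867235] [-1.79863132e+02 -8.22817099e-03  1.17364694e+02] [ 24.3  35.2 -37.4  98.7  25.4  55.    4.4] [-5.29753416  0.89575242  6.23071945] [ 0.1047776   0.91766652 -0.04009723] 0.15548420610726152
```

Call:
drive_tool([
  {"angular": [0,0,-0.02],"slide": [0.4,-0.5,0],"claw": 1},
  {"angular": [0,0,-0.03],"slide": [0.4,-0.5,0],"claw": 1},
  {"angular": [0,0,-0.04],"slide": [0,0,0],"claw": 1},
  {"angular": [0,0,-0.05],"slide": [0,0,0],"claw": 1},
  {"angular": [0,0,-0.05],"slide": [0,0,0],"claw": 1},
  {"angular": [0,0,-0.05],"slide": [0,0,0],"claw": 1},
  {"angular": [0,0,-0.05],"slide": [0,0,0],"claw": 1},
  {"angular": [0,0,-0.05],"slide": [0,0,0],"claw": 1},
  {"angular": [0,0,-0.05],"slide": [0,0,0],"claw": 1},
  {"angular": [0,0,-0.05],"slide": [0,0,0],"claw": 1},
  {"angular": [0,0,-0.05],"slide": [0,0,0],"claw": 1},
  {"angular": [0,0,-0.04],"slide": [0,0,0],"claw": 1},
  {"angular": [0,0,-0.03],"slide": [0,0,0],"claw": 1},
  {"angular": [0,0,-0.02],"slide": [0,0,0],"claw": 1},
  {"angular": [0,0,-0.02],"slide": [0,0,0],"claw": 1},
  {"angular": [0,0,0],"slide": [0,0,0],"claw": 1},
  {"angular": [0,0,0],"slide": [0,0,0],"claw": 1},
  {"angular": [0,0,0],"slide": [0,0,0],"claw": 1},
])

```text
t: 12.13
position: [0.5921, -0.0193, 0.1687]
eef_rot: [-179.9, 0.0, 151.7]
ft_force: [-4.2, -2.9, 4.6]
gripper_width: 0.158
```

Run:
```python
from plant import readout, capture
import cv2, numpy as np
s=readout.state(); print(s["t"],s["position"],s["eef_rot"],s["joints"].round(1),s["ft_force"],s["moment"],s["gripper_width"])
for n in ("wrist","scene","top"):
    c=capture(n); cv2.imwrite(f"pics/{n}5.png",c["image"][:,:,::-1]); np.savez(f"pics/{n}5.npz",**c)
```

```text
12.1333 [ 0.59212951 -0.01932062  0.16867318] [-1.79872466e+02  3.00497113e-03  1.51692570e+02] [ 29.3  37.6 -45.2  98.5  31.1  57.2  34.3] [-4.24161418 -2.91696024  4.5797802 ] [-0.60174494  0.75975288  0.00631969] 0.15826053283735395
```

View pics/wrist5.png

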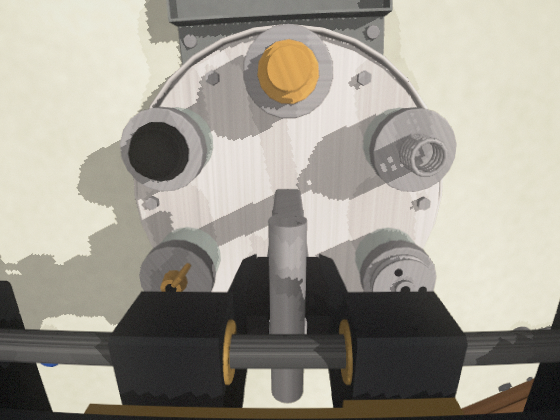

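View pics/scene5.png

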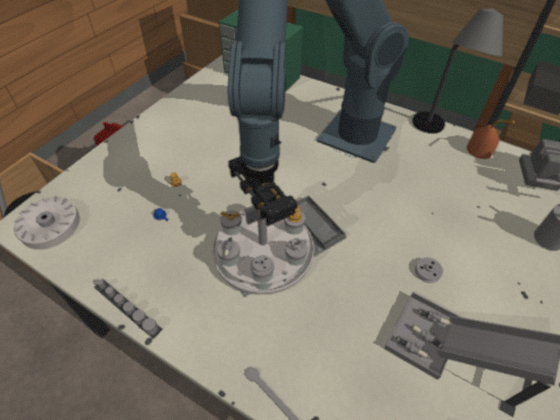

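View pics/top5.png

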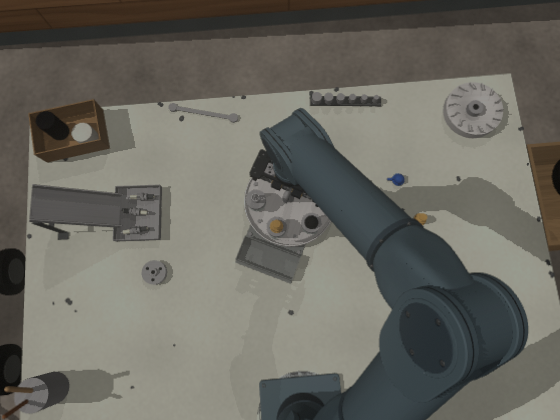

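```bash
cat > ang.py <<'E'
from h import *
import sys
def run(k):
  ax=np.array([.5937,-.0200])
  for n in ("wrist","scene","top"):
    c=load(f"pics/{n}{k}.npz"); P,_=cloud(c); z=P[...,2]; ok=c["z_map"]>0
    a0={"wrist":ax,"scene":np.array([.5955,-.0195]),"top":np.array([.5951,-.021])}[n]
    rr=np.hypot(P[...,0]-a0[0],P[...,1]-a0[1])
    m=ok&(abs(z-.092)<.006)&(rr<.14)&(rr>.05)
    nl,L,st,ce=cv2.connectedComponentsWithStats(m.astype(np.uint8))
    for i in range(1,nl):
      if st[i,4]>60:
        q=P[L==i]; (x,y),r=cv2.minEnclosingCircle(q[:,:2].astype(np.float32))
        if r>.0262: print(n,"lid",st[i,4],ce[i].round(),round(x,4),round(y,4),round(r,4),"ang",np.degrees(np.arctan2(y-a0[1],x-a0[0])).round(2),"R",np.hypot(y-a0[1],x-a0[0]).round(4))
    t=np.radians(154.2); d=P[...,:2]-a0; f=d@[np.cos(t),np.sin(t)]; s=d@[-np.sin(t),np.cos(t)]
    for nm,lo,hi in(("outer",.2,.222),("inner",.134,.15)):
      q=ok&(z>.018)&(z<.035)&(abs(s)<.1)&(f>lo)&(f<hi); Q=P[q][:,:2]
      if len(Q)>20:
        vx,vy,x,y=cv2.fitLine(Q.astype(np.float32),cv2.DIST_HUBER,0,.001,.001).ravel(); print(n,nm,len(Q),(np.degrees(np.arctan2(vy,vx))%180+90).round(2),f[q].mean().round(4),s[q].min().round(4),s[q].max().round(4))
run(sys.argv[1])
E
python3 ang.py 5
```

```text
wrist lid 4221 [287.  71.] 0.5099 0.0257 0.0277 ang 151.37 R 0.0955
wrist lid 3285 [166. 146.] 0.5123 -0.0689 0.0278 ang -149.01 R 0.0949
wrist lid 4108 [410. 147.] 0.5906 0.0751 0.0278 ang 91.86 R 0.0952
wrist lid 2543 [176. 268.] 0.5955 -0.1139 0.0278 ang -88.92 R 0.0939
wrist lid 1311 [393. 262.] 0.6737 0.0303 0.0278 ang 32.17 R 0.0945
wrist inner 1203 154.22 0.1415 -0.0857 0.0848
scene lid 220 [230. 220.] 0.598 -0.1158 0.0287 ang -88.49 R 0.0963
scene lid 157 [295. 221.] 0.5123 0.026 0.0277 ang 151.31 R 0.0948
scene lid 264 [228. 250.] 0.6796 -0.0641 0.0277 ang -27.93 R 0.0952
scene lid 252 [296. 250.] 0.5927 0.0758 0.0281 ang 91.67 R 0.0954
scene lid 145 [262. 270.] 0.6766 0.0304 0.0275 ang 31.58 R 0.0952
scene outer 102 154.35 0.2104 -0.0844 0.0856
scene inner 57 154.82 0.1414 -0.0847 0.0085
top lid 251 [256. 199.] 0.5929 0.0738 0.028 ang 91.3 R 0.0948
top lid 179 [311. 223.] 0.5145 -0.0705 0.0273 ang -148.44 R 0.0945
top lid 199 [276. 227.] 0.5121 0.0238 0.0277 ang 151.62 R 0.0943
top outer 59 154.17 0.2098 -0.0845 0.0846
top inner 68 154.36 0.141 -0.0847 0.0845
```

Call:
drive_tool([
  {"angular": [0,0,-0.01],"slide": [0.3,-0.5,0],"claw": 1},
  {"angular": [0,0,-0.02],"slide": [0.2,-0.5,0],"claw": 1},
  {"angular": [0,0,-0.017],"slide": [0,0,0],"claw": 1},
  {"angular": [0,0,0],"slide": [0,0,0],"claw": 1},
  {"angular": [0,0,0],"slide": [0,0,0],"claw": 1},
  {"angular": [0,0,0],"slide": [0,0,0],"claw": 1},
  {"angular": [0,0,0],"slide": [0,0,0],"claw": 1},
])

```text
t: 12.87
position: [0.5921, -0.0193, 0.1687]
eef_rot: [-180.0, 0.1, 154.4]
ft_force: [2.5, -6.1, 1.0]
gripper_width: 0.161
```

```bash
python3 - <<'E'
from plant import readout, capture
import cv2, numpy as np
s=readout.state(); print(s["t"],s["position"],s["eef_rot"],s["joint_velocities"].round(2),s["ft_force"],s["moment"],s["gripper_width"])
for n in ("wrist","scene","top"):
    c=capture(n); cv2.imwrite(f"pics/{n}6.png",c["image"][:,:,::-1]); np.savez(f"pics/{n}6.npz",**c)
E
python3 ang.py 6
```

```text
12.8667 [ 0.59209674 -0.01929063  0.16872486] [-1.79981969e+02  6.98971307e-02  1.54365177e+02] [-0.09 -0.1   0.18  0.02 -0.05  0.    0.01] [ 2.52568435 -6.06172083  0.95358496] [-0.97183418 -0.53248994 -0.06120265] 0.1607036397643846
wrist lid 4211 [287.  71.] 0.5078 0.0218 0.0277 ang 154.08 R 0.0955
wrist lid 3294 [166. 146.] 0.515 -0.0727 0.0278 ang -146.21 R 0.0947
wrist lid 4106 [409. 147.] 0.5861 0.075 0.0277 ang 94.55 R 0.0954
wrist lid 2534 [176. 268.] 0.6 -0.1139 0.0275 ang -86.16 R 0.0941
wrist lid 1297 [392. 262.] 0.671 0.0341 0.0276 ang 34.99 R 0.0944
wrist inner 1174 154.36 0.1415 -0.0857 0.0851
scene lid 150 [295. 220.] 0.5107 0.0227 0.0272 ang 153.54 R 0.0947
scene lid 190 [229. 223.] 0.6039 -0.1131 0.0274 ang -84.84 R 0.094
scene lid 257 [296. 249.] 0.589 0.0753 0.0281 ang 93.9 R 0.095
scene lid 272 [229. 251.] 0.6807 -0.0607 0.0286 ang -25.8 R 0.0946
scene lid 147 [264. 270.] 0.6738 0.0346 0.0276 ang 34.62 R 0.0952
scene outer 98 154.27 0.2104 -0.0844 0.0867
scene inner 58 154.63 0.1413 -0.0852 0.0147
top lid 233 [256. 201.] 0.5887 0.073 0.0283 ang 93.91 R 0.0943
top lid 175 [312. 222.] 0.5171 -0.0746 0.0275 ang -145.49 R 0.0947
top lid 201 [278. 227.] 0.5102 0.0201 0.0278 ang 154.14 R 0.0943
top outer 59 154.31 0.2098 -0.0852 0.0847
top inner 65 154.31 0.1411 -0.0848 0.0845
```

View pics/wrist6.png

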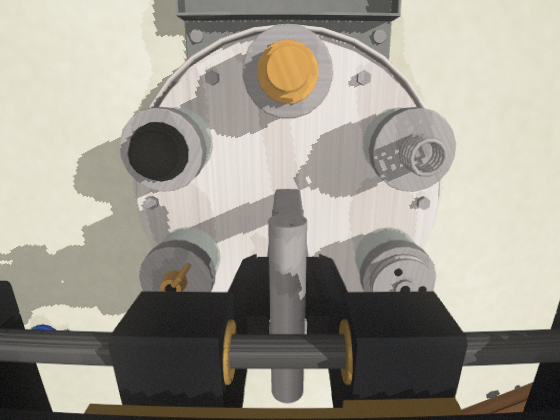

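Call:
drive_tool([
  {"angular": [0,0,0],"slide": [0,0,0],"claw": 1},
  {"angular": [0,0,0],"slide": [0,0,0],"claw": 1},
  {"angular": [0,0,0],"slide": [0,0,0],"claw": 1},
  {"angular": [0,0,0],"slide": [0,0,0],"claw": 1},
  {"angular": [0,0,0],"slide": [0,0,0],"claw": 1},
  {"angular": [0,0,0],"slide": [0,0,0],"claw": 1},
])

```text
t: 13.52
position: [0.5921, -0.0193, 0.1687]
eef_rot: [-180.0, 0.1, 154.4]
ft_force: [1.6, -4.4, -0.1]
gripper_width: 0.158
```

Run:
```python
from plant import readout
s=readout.state(); print(s["t"],s["position"],s["eef_rot"],s["joint_velocities"].round(2),s["ft_force"],s["moment"],s["gripper_width"])
```

```text
13.5167 [ 0.5920933  -0.01931405  0.1687154 ] [-1.79979928e+02  7.09852580e-02  1.54366281e+02] [-0.02  0.01  0.06 -0.02  0.15 -0.15 -0.02] [ 1.63063565 -4.41244529 -0.13753398] [-0.95428402 -0.49356031 -0.02801313] 0.15806067831469225
```

Call:
drive_tool([
  {"angular": [0,0,0],"slide": [-0.4,-0.4,0],"claw": 1},
  {"angular": [0,0,0],"slide": [0,0,0],"claw": 1},
  {"angular": [0,0,0],"slide": [0,0,0],"claw": 1},
  {"angular": [0,0,0],"slide": [0,0,0],"claw": 1},
  {"angular": [0,0,0],"slide": [0,0,0],"claw": 1},
  {"angular": [0,0,0],"slide": [0,0,0],"claw": 1},
  {"angular": [0,0,0],"slide": [0,0,0],"claw": 1},
  {"angular": [0,0,0],"slide": [0,0,0],"claw": 1},
])

```text
t: 14.18
position: [0.5921, -0.0193, 0.1687]
eef_rot: [180.0, 0.0, 154.4]
ft_force: [2.2, -4.7, -0.7]
gripper_width: 0.153
```

```bash
python3 - <<'E'
from plant import readout, capture
import cv2, numpy as np
s=readout.state(); print(s["t"],s["position"],s["eef_rot"],s["joint_velocities"].round(2),s["ft_force"],s["moment"],s["gripper_width"])
for n in ("wrist","scene","top"):
    c=capture(n); cv2.imwrite(f"pics/{n}7.png",c["image"][:,:,::-1]); np.savez(f"pics/{n}7.npz",**c)
E
python3 ang.py 7
```

```text
14.1833 [ 0.59206206 -0.01929083  0.16871492] [1.79995914e+02 3.76970175e-02 1.54390727e+02] [ 0.12  0.01 -0.    0.01  0.06 -0.02  0.07] [ 2.22699501 -4.65070601 -0.69332655] [-0.8821229  -0.71204439 -0.03938785] 0.15289989535404
wrist lid 4211 [287.  71.] 0.508 0.0219 0.0277 ang 153.96 R 0.0954
wrist lid 3289 [166. 146.] 0.5144 -0.0728 0.028 ang -146.34 R 0.0952
wrist lid 4103 [409. 147.] 0.586 0.0752 0.0278 ang 94.63 R 0.0955
wrist lid 2529 [175. 268.] 0.6001 -0.1141 0.0277 ang -86.14 R 0.0943
wrist lid 1298 [392. 262.] 0.6712 0.034 0.0277 ang 34.87 R 0.0944
wrist inner 1184 154.2 0.1415 -0.0857 0.0848
scene lid 148 [295. 220.] 0.5112 0.0226 0.0274 ang 153.45 R 0.0943
scene lid 182 [229. 222.] 0.6031 -0.1134 0.0273 ang -85.36 R 0.0942
scene lid 260 [296. 249.] 0.5884 0.0753 0.028 ang 94.31 R 0.0951
scene lid 267 [229. 251.] 0.6821 -0.0605 0.0288 ang -25.31 R 0.0958
scene lid 146 [264. 270.] 0.6744 0.0345 0.0275 ang 34.38 R 0.0957
scene outer 103 154.22 0.2105 -0.0849 0.0868
scene inner 59 154.96 0.1412 -0.0845 0.0134
top lid 235 [256. 201.] 0.5882 0.0738 0.0276 ang 94.14 R 0.095
top lid 182 [312. 222.] 0.5173 -0.075 0.028 ang -145.22 R 0.0947
top lid 204 [278. 227.] 0.51 0.0203 0.0277 ang 154.13 R 0.0945
top outer 61 154.0 0.2098 -0.0849 0.0847
top inner 70 154.22 0.141 -0.0853 0.0845
```

View pics/wrist7.png

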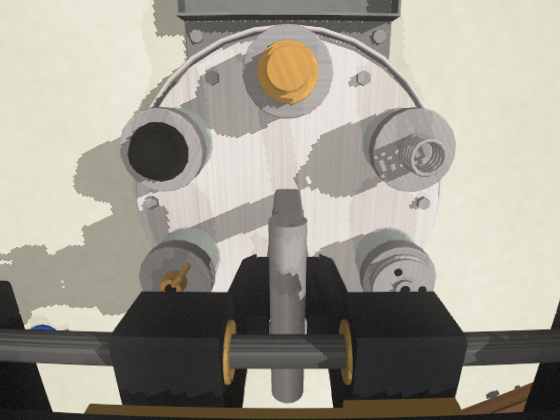

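View pics/scene7.png

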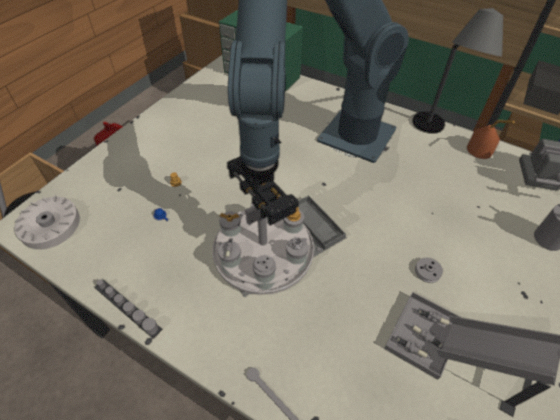

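The drain-plug jar (wrist image 288, 68) sits centred on the tray (columns 178–400, middle 289). The handle is between the pads and the loose parts are where they were, so I'm handing it in.

```bash
python3 -c "
from plant import readout, close_job
print(close_job()); s=readout.state(); print(s['t'],s['eef_rot'],s['gripper_width'],s['ft_force'])"
```

```text
the job is handed in; nothing more can be done
None
the job is handed in; nothing more can be done
```

The drain-plug jar now faces the front, squarely behind the picking tray, and I handed the job in at about 14 s with the gripper still holding the handle. I pinched the blade from above at 10 N and turned the carousel about 147° anticlockwise in one hold.

**Alignment:** My last fits put the carousel at about 154.2° and the tray at 154.0–154.4°. One tray-edge fit, partly hidden from the scene camera, read up to 155°. For the drain jar alone, the wrist and top cameras read 154.0–154.1°; the scene camera read 153.5°, but its other lids gave about 154.4°. In the wrist picture the jar sits at column 288 and the middle of the tray at 289.

**Grip:** The opening stayed steady at about 13.5–14 mm, which matches the blade, and I saw no slipping.

**Forces:** The pinch turned out to be about 1.5 mm off the turning axis, so small side loads built up during the turn. The readings I took after each move stayed under about 9 N. I trimmed these loads several times, but the last trim had little effect, and about 5 N was left on the wrist when I handed in.

**Rest of the bench:** I kept clear of the jars and loose parts, and in the last picture the parts in view had not moved.

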